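# White calibration of a tilting-head colour reader

## Robot

A 6-joint arm with a two-finger parallel gripper is mounted at the origin on a cart in front of the work surface, level with it; the furniture and walls round the work are solid. World frame = base frame: x ahead of the robot, y to its left, z up, the work surface at z = 0. Lengths are in m, angles in rad, forces in N, time in s.
With the tool pointing down it reaches from about 0.3 to 0.775 m from the base axis. Payload 14.6 kg.
Tool frame: the origin (TCP) lies at the very end of the fingers, on their centre line; the grasp point (between the pads) lies 19 mm behind it; z points along the fingers, y is the line along which they close (so a half turn about z gives the same grasp; the last joint's range is limited). The gripper opens to 94 mm and grips with 3 to 60 N. Pads are 16 mm wide; open, the fingers measure 119 mm over their backs; the gripper's body (75 mm by 177 mm) begins 78 mm behind the grasp point.
Start: joints at [-1.268, 0.3, 1.521, -0, 1.321, -0.067], TCP at [0.199, -0.513, 0.205] pointing down, gripper open.
Joint ranges: [-3.03, 3.03], [-0.79, 2.21], [0.23, 2.52], [-1.04, 4.18], [0, 3.07], [-2.55, 2.55]. Speed limits (rad/s): [2.22, 2.22, 2.57, 3.14, 3.14, 3.14].

## Interface

Orientations are given as a 3x3 rotation matrix whose columns are the frame's x, y, z axes.
In Python, from station import robot, grab_frame, finish_job gives the robot as it stands.
- The arm moves only by the shell command python3 -m crank 'ROWS' [FORCE]. ROWS is text: rows parted by semicolons, each of 7 numbers parted by spaces: the closure, from -1 (fully open) to 1 (shut), then the shift along the tool's x, y, z in units of 30 mm (1.0 is 30 mm), then the turn, a rotation vector about the tool's x, y, z in units of 6 degrees (1.0 is 6 degrees). In form: hand x y z wx wy wz; .... A call has 1 to 10 rows; each row shifts and turns the commanded pose from where the row before left it, along the tool's axes as they then stand; what a row does not reach is not made up. A row lasts 1/12 s, in which the tool goes at most 41.7 mm and 7.16 degrees, less where a joint would pass 70% of its speed; a pose out of reach is approached as far as the arm can. A call is refused whole if a number of a shift passes 1 or a number of a turn 1, either way. A call with a gripper value outside its range is refused whole. The fingers move at their own pace and stop on an object; FORCE is the grip in N (left out, the last holds). Time passes only in rows, so rows that do not move let the fingers close. It gives the time, the measured TCP pose, the force, the opening and the grip force at its end, in the units of the state.
- robot.sense(): the state, without advancing time (a new reading comes with each control period).
- grab_frame(name): name is "scene" or "side" or "wrist"; returns a dict with "frame" (400x640x3 uint8, red, green, blue), "fx", "fy", "cx", "cy" (pixels), "distortion" ([k1, k2, p1, p2, k3] as OpenCV has them; the pictures are not rectified), "rvec" (rotation vector, rad) and "tvec" (3), from world to camera coordinates, as OpenCV has them. Camera axes: x right, y down, z forward; pixel columns grow to the right and rows downward; lengths in m; the calibration is good to about 2 mm. A picture is of the moment at which its call begins. There is no depth.
- finish_job(): hands the job in; it is judged then, once.
The state is a dict: "time": time; "joints": joint angles; "dq": joint speeds; "joint_efforts": joint torques, N m; "tool_pos": TCP position; "orientation": TCP orientation; "ft_force": force on the tool from outside, world axes, zero at the start; "moment": the same for the moment, N m; "width": finger opening in m; "gripper_force": force on a finger pad.
Only numpy, scipy, OpenCV 4.12 (cv2) and the standard library are available. Lean on these libraries where they do the work, as an engineer would, in place of code of your own. Each camera call takes 0.05 s, during which the arm holds its last target. There are 200 camera calls.

## Task

Calibrate the colour reader on its white standard: lift the white-gripped standard up and off its fork on the hanger, tilt it to the slope at which the reader's head is set, and press it gently into the port collar until its face sits flush on the seat with the sprung port ring pushed in. The reading is taken while you hold it, so finish still gripping the standard and keeping it pressed flush (let go, and the spring lifts it off). Leave the head's setting, the black-gripped standard on its fork and the other things on the bench as they are.

Things in the scene. Friction and masses are not known exactly. Their poses are not given: they have to be found in the camera images.
- white_standard: White standard. Rigid upright stalk, 110 to 230 g: round foot 64 mm wide, 10 mm thick, its flat underside the measuring face; neck 12 mm wide; flange 32 mm wide, 45 to 50 mm above the face, by which it hangs on a fork; white square grip 20 x 20 mm, 50 to 95 mm above the face. Origin: centre of the face; z up the stalk, x and y square to the grip's sides. Face hangs 109 mm over the bench.
- black_standard: Black standard. Rigid upright stalk, 110 to 230 g: round foot 64 mm wide, 10 mm thick, its flat underside the measuring face; neck 12 mm wide; flange 32 mm wide, 45 to 50 mm above the face, by which it hangs on a fork; black square grip 20 x 20 mm, 50 to 95 mm above the face. Origin: centre of the face; z up the stalk, x and y square to the grip's sides. The two may hang either way round.
- hanger: Fixed steel stand, base plate 110 x 170 mm. Two forks, 100 mm apart (y = +50, -50 mm), point to its own -x, roughly to the robot; nothing on it is higher than 164 mm. A standard hangs at x = -10 mm; its foot is wider than the fork, so it leaves by rising over the upturned ends and then moving along the hanger's -x. Origin: centre of the base's underside, z up.
- fork_ends (a point): Point between the two forks at the height of their upturned front ends (x = -36 mm, 164 mm up). Each fork: two 8 mm tines with a 19 mm gap, tops 154 mm up, tips 10 mm higher. Lift a standard 12 mm or more (20 is comfortable), then draw it some 70 mm along the hanger's -x to be clear. The cross bar behind is at x = +22 mm.
- reader: Colour reader, fixed: white base 200 mm deep, 150 mm wide, 28 mm high, a control panel on its front; two cheeks up to 117 mm carry the grey tilting head between them. Origin on the bench, 20 mm behind the base's middle; x away from the robot side, z up. The head's pivot, along y, is at x = 10 mm, 85 mm up.
- port (a point): Centre of the seat on the head: the plane of three brass pads (8 mm wide, on a 50 mm circle) on which the standard's face sits when flush, 50 mm from the pivot. z: outward normal of the sloped face, up and towards the reader's -x. The standard is home when its origin is here and its z lies along this z, in any turn about z.
- collar (a point): Centre of the mouth of the aluminium collar round the seat, 7 mm out from the seat along its z (same axes). The collar is 71 mm wide inside at the seat, 79 mm at the mouth; the 64 mm foot drops in with 3.5 mm play all round. The head's face is 100 x 108 mm; nothing on it is higher than the collar but the port ring.
- reader_head (a joint): Slope of the head's face, rad: 0 face level, growing as the face tips towards the reader's -x. Clamped (stiff): differs from run to run (0.30 to 0.65), and is not to be changed.
- port_ring (a joint): Sprung steel port ring, 30 mm across, in the middle of the collar, m: 0 out, when it stands 8 mm above the seat (1 mm above the collar); 0.008 when pushed level with the seat; stop at 0.010. The spring pushes back with 3.2 N at 0 and 6.4 N at 0.008.
- paint_tin_1: Bystander: paint tin 62 mm across, 76 mm high, behind the work near the middle; origin under its centre.
- paint_tin_2: Bystander: a second paint tin, same size, right of the work.
- film_applicator: Bystander: metal film applicator, 118 x 44 x 34 mm; origin under its centre.
- dropper_bottle: Bystander: small dropper bottle with a red cap, 32 mm across, 54 mm high, by the tin near the middle; origin under its centre.
Mind the look-alikes: they are no part of the job. Leave any blue look-alike of the white_standard alone.

How it is judged:
On the way:
1. the white standard is lifted off its fork and held clear of the hanger (distance of white_standard from where it was at the start of the episode above 0.05 m and height (world z) of white_standard above 0.09 m and contact force between white_standard and hanger below 0.05 N and contact force between white_standard and the fingers above 2 N and distance between white_standard and port above 0.03 m), for 0.2 s.
At the end, for the whole second after the job is handed in: White standard in the collar: face within 2 mm of the seat, 0.05 rad of its slope, 6 mm of its centre, ring in 6.5 mm or more, still gripped, at rest, pressed with 3 to 40 N; black standard within 20 mm of its start, head at its old slope (seat within 8 mm) (z of white_standard in the frame of port below 0.002 m and distance between white_standard and port below 0.006 m and angle between the z axis of white_standard and the z axis of port, either way round below 0.05 rad and value of joint port_ring above 0.0065 m and contact force between white_standard and reader between 3 and 40 N and contact force between white_standard and the fingers above 2 N and linear speed of white_standard below 0.02 m/s and distance of black_standard from where it was at the start of the episode below 0.02 m and distance of port from where it was at the start of the episode below 0.008 m); the arm keeps its last pose, push and grip.
It fails at once if the reader is pressed with more than 60 N (contact force between white_standard and reader above 60 N).
It fails at once if the black standard is knocked off its fork (distance of black_standard from where it was at the start of the episode above 0.03 m).
It fails at once if a bystander is pushed away (distance of any of paint_tin_1, paint_tin_2, film_applicator, dropper_bottle from where it was at the start of the episode above 0.03 m).
It also fails if it takes over 54 s, if anything falls off the work surface, if the arm or the gripper's body presses on something with over 40 N, if the wrist force passes 120 N, or if a joint passes its speed limit or range.

## Working session

There is one attempt and no reset: what is moved stays moved. The work goes in short steps, Python scripts to look and compute and a shell command to move; the robot and the scene stay as the last step left them, time stands still between calls to the robot, and variables do not carry over. Pictures are saved under pics/ and viewed, at most 10 in all, crops included, and the job is handed in when it is done.

```bash
ls; mkdir -p pics; cat > h.py <<'E'
import numpy as np, cv2
from station import robot, grab_frame, finish_job
def cam(g):
    K=np.array([[g["fx"],0,g["cx"]],[0,g["fy"],g["cy"]],[0,0,1.]]);R=cv2.Rodrigues(np.array(g["rvec"],float))[0]
    return K,np.array(g["distortion"],float),R,np.array(g["tvec"],float).ravel()
def ray(g,uv):
    K,D,R,t=cam(g); p=cv2.undistortPoints(np.array(uv,float).reshape(-1,1,2),K,D).reshape(-1,2)
    d=np.c_[p,np.ones(len(p))]@R; return -R.T@t,d/np.linalg.norm(d,axis=1)[:,None]
def plane(g,uv,z):
    o,d=ray(g,uv); return o+d*((z-o[2])/d[:,2])[:,None]
def tri(g1,a,g2,b):
    o1,d1=ray(g1,a);o2,d2=ray(g2,b);out=[]
    for u,v in zip(d1,d2):
        s=np.linalg.lstsq(np.c_[u,-v],o2-o1,rcond=None)[0]
        p,q=o1+u*s[0],o2+v*s[1]; out.append([*((p+q)/2),np.linalg.norm(p-q)])
    return np.array(out)
def proj(g,P):
    K,D,R,t=cam(g); return cv2.projectPoints(np.array(P,float).reshape(-1,1,3),cv2.Rodrigues(R)[0],t,K,D)[0].reshape(-1,2)
E
python3 - <<'E'
from h import *
import pickle
for n in("scene","side"):
    g=grab_frame(n);pickle.dump(g,open(n+'.pkl','wb'));cv2.imwrite(f'pics/{n}0.png',g["frame"][:,:,::-1])
    K,D,R,t=cam(g);print(n,-R.T@t,R[2],K[0,0])
print(robot.sense())
E
```

```text
pics
scene [-0.76966194 -0.89987936  1.02415231] [ 0.71615014  0.48793359 -0.49904888] 505.755313710327
side [ 0.16114666 -1.1852673   0.87985728] [ 0.25154636  0.81299388 -0.52513368] 493.75023302497857
{'time': 0.1, 'joints': array([-1.26762840e+00,  3.00381037e-01,  1.52151961e+00,  7.55273796e-06,
        1.32069469e+00, -6.66098748e-02]), 'dq': array([-0.00022611, -0.00068332, -0.00163992,  0.00013645, -0.00218616,
        0.00017731]), 'joint_efforts': array([ 1.34171146e-04, -5.32644832e+01, -3.53286231e+01,  7.09198276e-02,
        2.34908215e-02, -4.30771058e-05]), 'tool_pos': array([ 0.19869849, -0.51260242,  0.20496173]), 'orientation': array([[ 9.32408360e-01,  3.61406370e-01, -2.92362862e-04],
       [ 3.61406480e-01, -9.32407870e-01,  9.59143195e-04],
       [ 7.40390268e-05, -9.99974967e-04, -9.99999497e-01]]), 'ft_force': array([0.05490098, 0.82948212, 0.18592631]), 'moment': array([-0.01639603,  0.00965582,  0.00025385]), 'gripper_force': 0.0, 'width': 0.09380496842282031}
```

View pics/scene0.png

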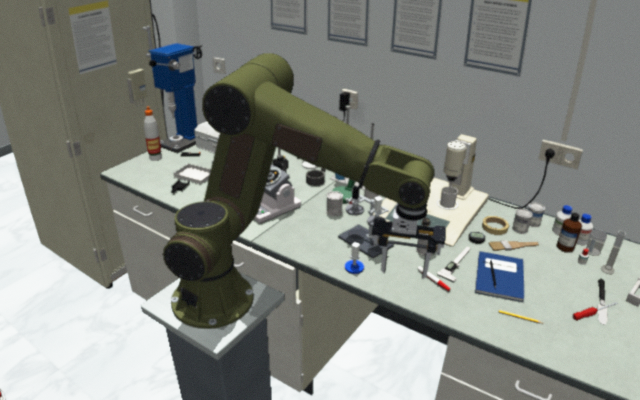

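View pics/side0.png

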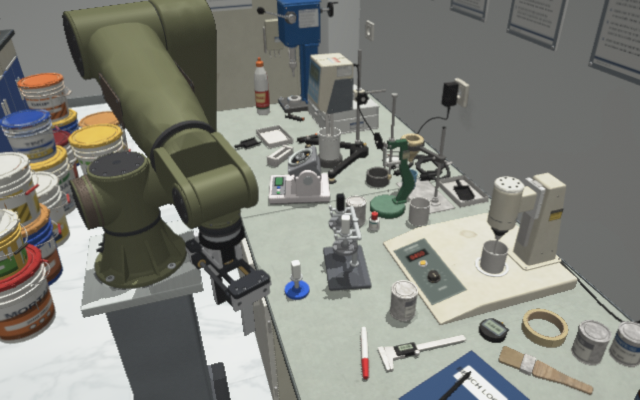

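The side view shows the hanger at about (347,250), the reader at about (300,180), and the blue look-alike at (296,285). In the scene view the reader is at about (275,190), and the arm partly hides the hanger. Next I'll crop and get rough positions.

```bash
python3 - <<'E'
from h import *
import pickle
s=pickle.load(open('side.pkl','rb'))
f=s["frame"][:,:,::-1]
a=cv2.resize(f[130:300,255:425],(600,600),interpolation=cv2.INTER_CUBIC)
cv2.imwrite('pics/c1.png',a)
print(plane(s,[[347,280],[296,290],[300,195],[404,315],[374,228]],0).round(3))
w=grab_frame("wrist");K,D,R,t=cam(w);S=robot.sense()
To=S["orientation"];print("cam in tool",To.T@(-R.T@t-S["tool_pos"]),(R@To).round(3),K[0,0])
E
```

```text
[[ 0.513 -0.27   0.   ]
 [ 0.376 -0.263  0.   ]
 [ 0.51   0.174  0.   ]
 [ 0.599 -0.431  0.   ]
 [ 0.671 -0.08   0.   ]]
cam in tool [ 7.35899211e-02  1.05683215e-04 -1.78997313e-01] [[-0.     1.     0.   ]
 [-0.968 -0.    -0.252]
 [-0.252 -0.     0.968]] 319.5038613797575
```

View pics/c1.png

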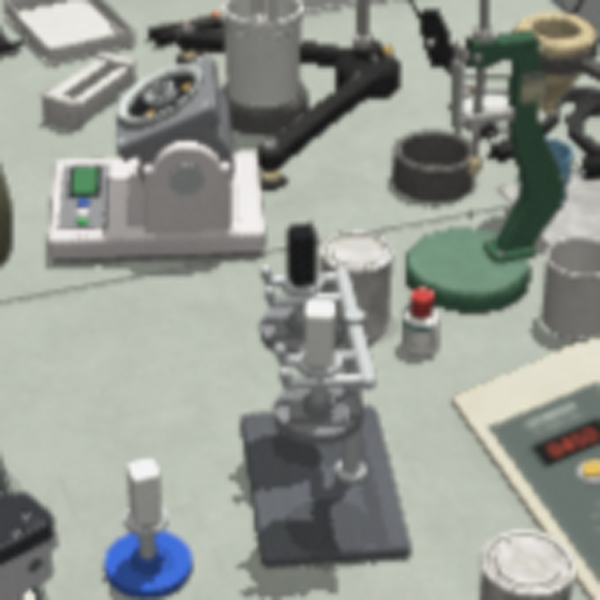

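The crop shows the white standard on the near fork, with its grip top at about (320,305) in the crop. The black one is on the far fork at about (302,230), and the reader's head faces up and to the left. I'll raise the arm and look with the wrist camera.

```bash
python3 -m crank '-1 0.88 -0.78 -0.5 0 0 0;-1 0.88 -0.78 -0.5 0 0 0;-1 0.88 -0.78 -0.5 0 0 0;-1 0.88 -0.78 -0.5 0 0 0;-1 0.88 -0.78 -0.5 0 0 0;-1 0.88 -0.78 -0.5 0 0 0;-1 0.88 -0.78 -0.5 0 0 0;-1 0.88 -0.78 -0.5 0 0 0;-1 0.88 -0.78 -0.5 0 0 0;-1 0.88 -0.78 -0.5 0 0 0' && python3 -m crank '-1 0 0 0 0 0 0;-1 0 0 0 0 0 0;-1 0 0 0 0 0 0'
python3 - <<'E'
from h import *
import pickle
for n in ["wrist","scene","side"]:
    g=grab_frame(n);pickle.dump(g,open(n+'1.pkl','wb'));cv2.imwrite(f'pics/{n}1.png',g["frame"][:,:,::-1])
E
```

```text
time: 0.98
tool_pos: [0.3606, -0.1975, 0.3562]
orientation: [[0.932, 0.361, 0.0], [0.361, -0.932, -0.0], [0.0, 0.0, -1.0]]
ft_force: [0.2, -1.5, -0.3]
width: 0.0939
gripper_force: 0.0
time: 1.23
tool_pos: [0.3601, -0.1994, 0.3549]
orientation: [[0.932, 0.362, -0.001], [0.362, -0.932, 0.0], [-0.001, -0.001, -1.0]]
ft_force: [-0.2, 0.5, -0.0]
width: 0.0942
gripper_force: 0.0
```

View pics/wrist1.png

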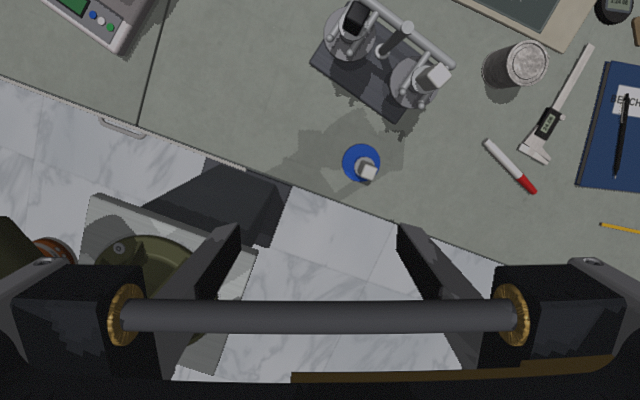

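The wrist view shows the white grip's top at about (438,76) and the black grip's top at about (356,18). The blue look-alike's top is at (368,172), and the reader's panel is at the upper left.

```bash
python3 - <<'E'
from h import *
import pickle
g=pickle.load(open('wrist1.pkl','rb'))
P=plane(g,[[438,76],[356,16]],0.204);print(P.round(3))
d=P[1]-P[0];print(np.hypot(*d[:2]),"hanger yaw",np.degrees(np.arctan2(-d[0],d[1])))
f=g["frame"].astype(int);roi=np.zeros(f.shape[:2],bool);roi[50:105,405:470]=1
print(f[62:92:3,420:456:4].sum(2)//3)
E
```

```text
[[ 0.505 -0.271  0.204]
 [ 0.525 -0.174  0.204]]
0.098662096897195 hanger yaw -11.930970282133035
[[152 121  52 114 125 138 113 142 148]
 [148 119 102  78 114 169 108 113 141]
 [149 134  82 100 170 168 169 122  93]
 [152  79  87 170 167 167 167 162 126]
 [ 80  81 159 169 169 169 167 169 124]
 [ 69  62 114 169 169 168 168 169 121]
 [ 58  57  58 153 169 170 170 112 119]
 [ 56  60  60  76 168 169 128 121 121]
 [ 78  60  59  54 127 152 120 120 122]
 [ 98  56  58  59  91 122 121 121 118]]
```

```bash
python3 -m crank '-1 1 -0.5 -0.33 0 0 0;-1 1 -0.5 -0.33 0 0 0;-1 1 -0.5 -0.33 0 0 0;-1 1 -0.5 -0.33 0 0 0;-1 0 0 0 0 0 0.92;-1 0 0 0 0 0 0.92;-1 0 0 0 0 0 0.92;-1 0 0 0 0 0 0.92;-1 0 0 0 0 0 0.92;-1 0 0 0 0 0 0.92' && python3 -m crank '-1 0 0 0 0 0 0;-1 0 0 0 0 0 0;-1 0 0 0 0 0 0'
python3 - <<'E'
from h import *
import pickle
for n in ["wrist","scene","side"]:
    g=grab_frame(n);pickle.dump(g,open(n+'2.pkl','wb'));cv2.imwrite(f'pics/{n}2.png',g["frame"][:,:,::-1])
print(robot.sense()["joints"])
E
```

```text
time: 2.22
tool_pos: [0.4504, -0.1009, 0.3945]
orientation: [[0.977, -0.213, -0.001], [-0.213, -0.977, 0.0], [-0.001, -0.0, -1.0]]
ft_force: [0.3, -0.5, 1.0]
width: 0.0938
gripper_force: 0.0
time: 2.47
tool_pos: [0.4505, -0.1004, 0.3948]
orientation: [[0.979, -0.204, -0.0], [-0.204, -0.979, 0.0], [-0.0, -0.0, -1.0]]
ft_force: [0.2, 0.1, 0.2]
width: 0.0938
gripper_force: 0.0
[-2.97957508e-01  2.63710740e-02  1.40797402e+00  2.30465801e-05
  1.70743445e+00  1.47977537e+00]
```

View pics/wrist2.png

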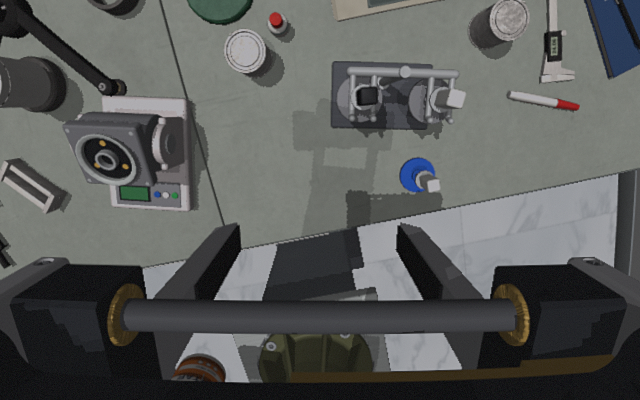

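The wrist view shows the white grip's top at about (455,98) and the black's at (368,95). The three brass pads on the reader's seat are near (102,143), (123,168) and (86,160), and the ring is at about (107,158). I'll take a second wrist view nearer the reader.

```bash
python3 -m crank '-1 -0.3 -0.9 0 0 0 0;-1 -0.3 -0.9 0 0 0 0;-1 -0.3 -0.9 0 0 0 0;-1 -0.3 -0.9 0 0 0 0;-1 -0.3 -0.9 0 0 0 0;-1 -0.3 -0.9 0 0 0 0;-1 0 0 0 0 0 0;-1 0 0 0 0 0 0;-1 0 0 0 0 0 0'
python3 - <<'E'
from h import *
import pickle
g=grab_frame("wrist");pickle.dump(g,open('wrist3.pkl','wb'))
v=[]
for k in (2,3):
    g=pickle.load(open(f'wrist{k}.pkl','rb'));f=g["frame"][:,:,::-1]
    h=cv2.cvtColor(np.ascontiguousarray(f),cv2.COLOR_BGR2HSV)
    m=cv2.inRange(h,(10,100,90),(30,255,255));m[230:]=0
    n,l,s,c=cv2.connectedComponentsWithStats(m)
    print(k,[(c[i].round(1).tolist(),int(s[i,4])) for i in range(1,n) if s[i,4]>4])
    # white tops
    w=((f.min(2)>155)&(np.ptp(f,axis=2)<15)).astype(np.uint8)
    n,l,s,c=cv2.connectedComponentsWithStats(w)
    print([(c[i].round(1).tolist(),s[i].tolist()) for i in range(1,n) if 60<s[i,4]<1000 and c[i][1]<230])
f=pickle.load(open('wrist3.pkl','rb'))["frame"][:,:,::-1];cv2.imwrite('pics/wrist3.png',f)
E
```

```text
time: 3.37
tool_pos: [0.4313, 0.0694, 0.395]
orientation: [[0.979, -0.206, -0.0], [-0.206, -0.979, -0.0], [-0.0, 0.0, -1.0]]
ft_force: [-0.5, -0.2, 0.7]
width: 0.0939
gripper_force: 0.0
2 [([102.0, 142.8], 29), ([96.4, 165.2], 19), ([124.8, 166.1], 25)]
[([552.9, 15.0], [550, 0, 7, 31, 205]), ([492.8, 17.2], [490, 5, 7, 25, 71]), ([550.7, 66.7], [544, 58, 17, 16, 124]), ([406.0, 71.6], [401, 67, 16, 10, 77]), ([370.6, 70.6], [350, 69, 48, 3, 73]), ([546.8, 78.0], [542, 75, 13, 7, 61]), ([563.6, 76.9], [556, 74, 18, 7, 73]), ([455.7, 96.8], [447, 79, 19, 29, 262]), ([533.6, 97.6], [511, 92, 46, 13, 258]), ([155.9, 143.6], [152, 131, 8, 24, 116]), ([29.4, 180.1], [10, 166, 40, 30, 159]), ([23.6, 192.5], [4, 177, 41, 32, 206]), ([433.4, 185.4], [428, 180, 12, 12, 120]), ([151.3, 200.0], [110, 185, 77, 25, 368]), ([519.5, 220.7], [512, 207, 17, 26, 109])]
3 [([2.4, 72.9], 21), ([213.5, 101.0], 34), ([201.7, 125.9], 27), ([232.6, 127.5], 28)]
[([353.7, 13.2], [341, 0, 29, 27, 501]), ([84.2, 41.4], [51, 3, 48, 63, 259]), ([595.1, 53.8], [587, 45, 17, 19, 213]), ([620.0, 69.6], [600, 63, 40, 15, 215]), ([173.1, 101.5], [171, 89, 6, 23, 75]), ([265.4, 104.1], [262, 91, 8, 25, 138]), ([77.0, 138.7], [71, 131, 12, 17, 71]), ([110.5, 154.5], [85, 135, 48, 42, 251]), ([217.1, 144.2], [203, 140, 31, 8, 91]), ([538.1, 151.5], [533, 145, 11, 14, 122]), ([99.0, 163.7], [77, 147, 45, 34, 259]), ([231.5, 168.6], [194, 148, 82, 34, 456]), ([552.0, 212.5], [547, 204, 12, 18, 67])]
```

View pics/wrist3.png

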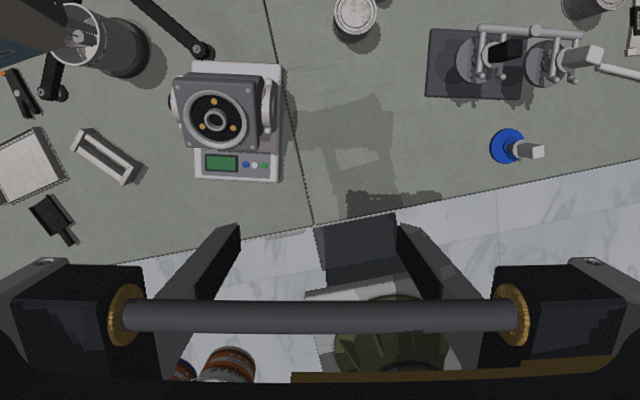

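The third view shows pads at (213,101), (202,126) and (233,128), and the white grip's top at about (595,54).

```bash
python3 - <<'E'
from h import *
import pickle
G={k:pickle.load(open(f'wrist{k}.pkl','rb')) for k in (1,2,3)}
T=tri(G[2],[[102,142.8],[96.4,165.2],[124.8,166.1]],G[3],[[213.5,101],[201.7,125.9],[232.6,127.5]])
print(T.round(4)); P=T[:,:3]
print("sides",[np.linalg.norm(P[i]-P[i-1]).round(4) for i in range(3)],"exp .0433")
n=np.cross(P[1]-P[0],P[2]-P[0]);n/=np.linalg.norm(n);n*=np.sign(n[2])
print("centre",P.mean(0).round(4),"n",n.round(3),"slope",np.arccos(n[2]),"azim",np.degrees(np.arctan2(n[1],n[0])))
roi={1:(405,470,50,105),2:(425,475,75,120),3:(565,612,35,85)}
C={}
for k,(a,b,c,d) in roi.items():
    f=G[k]["frame"].min(2);m=np.zeros_like(f);m[c:d,a:b]=(f[c:d,a:b]>150)*255
    n_,l,s,ce=cv2.connectedComponentsWithStats(m,connectivity=4);i=1+s[1:,4].argmax()
    cn=cv2.findContours((l==i).astype(np.uint8),0,1)[0][0];r=cv2.minAreaRect(cn);C[k]=ce[i]
    bx=plane(G[k],cv2.boxPoints(r),.204);e=bx[1]-bx[0];e2=bx[2]-bx[1]
    print(k,ce[i],s[i],r,"on z.204",plane(G[k],[ce[i]],.204)[0].round(4),"edges",np.linalg.norm(e).round(4),np.linalg.norm(e2).round(4),np.degrees(np.arctan2(e[1],e[0])).round(1),np.degrees(np.arctan2(e2[1],e2[0])).round(1))
    print(G[k]["frame"][c:d:3,a:b:3].min(2))
for i,j in((1,2),(1,3),(2,3)): print(tri(G[i],[C[i]],G[j],[C[j]]).round(4))
E
```

```text
[[5.464e-01 1.862e-01 1.407e-01 1.000e-04]
 [5.188e-01 2.153e-01 1.281e-01 6.000e-04]
 [5.079e-01 1.744e-01 1.261e-01 1.000e-04]]
sides [np.float64(0.0429), np.float64(0.042), np.float64(0.0424)] exp .0433
centre [0.5244 0.192  0.1317] n [-0.367  0.052  0.929] slope 0.3801731464613915 azim 171.94650518606775
1 [439.36532508  74.55727554] [428  63  23  24 323] ((439.25006103515625, 74.74999237060547), (16.970563888549805, 19.091880798339844), 45.0) on z.204 [ 0.5065 -0.2712  0.204 ] edges 0.0181 0.017 -23.0 -109.2
[[ 72  75  73  69 122 123  78  87 113 135 151 143 119 119 118 119 119 117
  118 117 118 116]
 [ 74  73  74  75  68 111 105 146 145 109 128 149 146 127 119 118 115 118
  117 118 118 117]
 [ 62  72  60  63  65  55 127 158 102  62 102 123 146 147 135 116 120 117
  119 120 118 115]
 [105 116 100  67  53 115 164 120 116 124  60  93 118 139 147 140 120 119
  119 118 114 118]
 [113 112 112 112  80 150 139  63  52 110 122  79 114 112 132 150 143 119
  120 120 120 119]
 [114 112 111  93 135 147 111 120  87  77  89 169 169 108 111 127 138 115
  121 120 118 120]
 [114 114  97 119 122 1
[... 3253 characters left out ...]
81  70 134 172 174 173 171 135 119 121 121]
 [ 78  75  72  70  65  62  59  61  87 135 160 176 131 109 117 118]
 [ 58  58  61  60  60  60  60  59  62  77  67  76 174 172 175 173]
 [ 92  94  70  74 113 119 123 122 122 123  59  89 147 160 173 174]
 [143  92  91  97 123 120 121 122 120 121  85  90  55  85 111 131]
 [121  52  90 107 120 121 119 119 123 121 118 119 121 105  85  65]
 [124  82 116 101 119 119 119 119 120 120 120 120 120 120 117 118]
 [122  51  66 119 151 119 120 117 121 121 120 117 118 119 116 117]
 [117 121  83  87 112 122 122 123 122 121 122 120 119 118 116 117]]
[[ 5.079e-01 -2.730e-01  1.981e-01  1.000e-04]]
[[ 0.5069 -0.2716  0.2025  0.    ]]
[[ 0.5075 -0.2711  0.2031  0.0013]]
```

The white grip is at (0.507,-0.271) with its top at z≈0.203, which matches the expected 0.204. The seat is near (0.524,0.192,0.132) with a slope of about 0.38. Two closer views will refine the slope.

```bash
python3 -m crank '-1 -0.18 -0.39 0.88 0 0 0;-1 -0.18 -0.39 0.88 0 0 0;-1 -0.18 -0.39 0.88 0 0 0;-1 -0.18 -0.39 0.88 0 0 0;-1 0 0 0 0 0 0;-1 0 0 0 0 0 0;-1 0 0 0 0 0 0' | head -2
python3 -c "
from h import *
import pickle
pickle.dump(grab_frame('wrist'),open('wrist4.pkl','wb'))"
python3 -m crank '-1 -0.17 -0.82 0 0 0 0;-1 -0.17 -0.82 0 0 0 0;-1 -0.17 -0.82 0 0 0 0;-1 -0.17 -0.82 0 0 0 0;-1 0 0 0 0 0 0;-1 0 0 0 0 0 0;-1 0 0 0 0 0 0' |head -2
python3 - <<'E'
from h import *
import pickle
pickle.dump(grab_frame('wrist'),open('wrist5.pkl','wb'))
for k in (4,5):
    g=pickle.load(open(f'wrist{k}.pkl','rb'));f=np.ascontiguousarray(g["frame"][:,:,::-1])
    h=cv2.cvtColor(f,cv2.COLOR_BGR2HSV)
    m=cv2.inRange(h,(10,80,70),(32,255,255));m[230:]=0
    n,l,s,c=cv2.connectedComponentsWithStats(m)
    print(k,[(c[i].round(1).tolist(),s[i].tolist()) for i in range(1,n) if s[i,4]>9])
a=[pickle.load(open(f'wrist{k}.pkl','rb'))["frame"][:240,:,::-1] for k in (4,5)]
cv2.imwrite('pics/w45.png',np.vstack(a))
E
```

```text
time: 4.0
tool_pos: [0.4205, 0.1192, 0.291]
time: 4.63
tool_pos: [0.4206, 0.2198, 0.2903]
4 [([225.3, 75.8], [221, 72, 9, 9, 63]), ([209.3, 110.4], [206, 107, 8, 8, 53]), ([249.8, 112.5], [246, 109, 8, 8, 53])]
5 [([20.5, 30.9], [18, 28, 7, 7, 36]), ([325.2, 52.4], [321, 48, 9, 10, 70]), ([301.9, 89.0], [298, 85, 9, 9, 64]), ([343.9, 91.5], [340, 88, 9, 8, 58])]
```

View pics/w45.png

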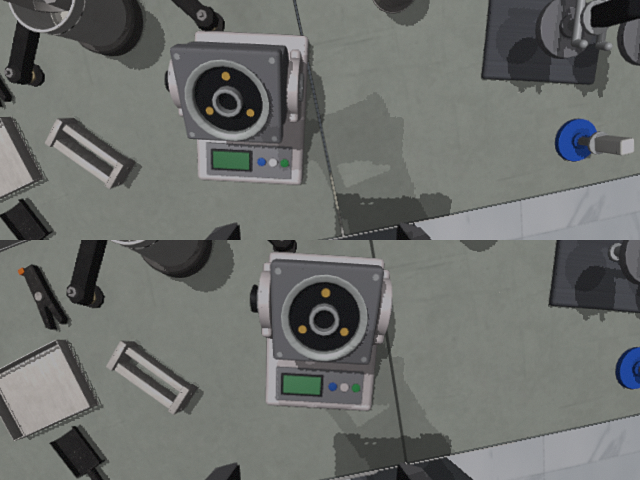

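The pads show clearly in both closer views: (225,76), (209,110), (250,112) in the first and (325,52), (302,89), (344,92) in the second.

```bash
python3 - <<'E'
from h import *
import pickle
G={k:pickle.load(open(f'wrist{k}.pkl','rb')) for k in (2,3,4,5)}
X={2:[[102,142.8],[96.4,165.2],[124.8,166.1]],3:[[213.5,101],[201.7,125.9],[232.6,127.5]],4:[[225.3,75.8],[209.3,110.4],[249.8,112.5]],5:[[325.2,52.4],[301.9,89],[343.9,91.5]]}
def rep(P,t):
    n=np.cross(P[1]-P[0],P[2]-P[0]);n/=np.linalg.norm(n);n*=np.sign(n[2])
    print(t,"c",P.mean(0).round(4),"n",n.round(3),"slope %.3f"%np.arccos(n[2]),"yaw %.1f"%(np.degrees(np.arctan2(-n[1],-n[0]))),"z-slope %.3f"%np.arccos((P.mean(0)[2]-.085)/.05),"sides",[np.linalg.norm(P[i]-P[i-1]).round(4) for i in range(3)])
def multi(ks):
    P=[]
    for j in range(3):
        A=0;b=0
        for k in ks:
            o,d=ray(G[k],[X[k][j]]);M=np.eye(3)-np.outer(d[0],d[0]);A=A+M;b=b+M@o
        P.append(np.linalg.solve(A,b))
    return np.array(P)
for ks in ((4,5),(3,5),(2,5),(3,4,5),(2,3,4,5)): rep(multi(ks),ks)
# reader yaw from base right edge (view 4, z=.028): corners
for k,uv in ((4,[[306,42],[299,183]]),(5,[[391,21],[373,169]])):
    q=plane(G[k],uv,.028);e=q[0]-q[1];print("edge yaw",np.degrees(np.arctan2(e[1],e[0])),np.linalg.norm(e),q.round(3).tolist())
E
```

```text
(4, 5) c [0.5244 0.1925 0.13  ] n [-0.378  0.134  0.916] slope 0.412 yaw -19.5 z-slope 0.449 sides [np.float64(0.0432), np.float64(0.0436), np.float64(0.0435)]
(3, 5) c [0.5244 0.1925 0.1302] n [-0.377  0.11   0.92 ] slope 0.404 yaw -16.3 z-slope 0.440 sides [np.float64(0.0431), np.float64(0.0432), np.float64(0.0434)]
(2, 5) c [0.5243 0.1925 0.131 ] n [-0.37   0.076  0.926] slope 0.388 yaw -11.6 z-slope 0.403 sides [np.float64(0.0431), np.float64(0.043), np.float64(0.0432)]
(3, 4, 5) c [0.5244 0.1925 0.1301] n [-0.379  0.12   0.918] slope 0.408 yaw -17.5 z-slope 0.445 sides [np.float64(0.0431), np.float64(0.0434), np.float64(0.0434)]
(2, 3, 4, 5) c [0.5243 0.1923 0.1309] n [-0.371  0.079  0.925] slope 0.390 yaw -12.0 z-slope 0.406 sides [np.float64(0.0431), np.float64(0.0427), np.float64(0.043)]
edge yaw -15.503013016464521 0.1866078783029606 [[0.583, 0.101, 0.028], [0.403, 0.151, 0.028]]
edge yaw -16.78013135773427 0.19253331310520957 [[0.586, 0.09, 0.028], [0.401, 0.146, 0.028]]
```

```bash
python3 -m crank '-1 0.36 0.91 0.04 0 0 0;-1 0.36 0.91 0.04 0 0 0;-1 0.36 0.91 0.04 0 0 0;-1 0.36 0.91 0.04 0 0 0;-1 0.36 0.91 0.04 0 0 0;-1 0.36 0.91 0.04 0 0 0;-1 0.36 0.91 0.04 0 0 0;-1 0.36 0.91 0.04 0 0 0;-1 0.36 0.91 0.04 0 0 0;-1 0.36 0.91 0.04 0 0 0' | head -2
python3 -m crank '-1 0.36 0.91 0.04 0 0 0;-1 0.36 0.91 0.04 0 0 0;-1 0.36 0.91 0.04 0 0 0;-1 0.36 0.91 0.04 0 0 0;-1 0.36 0.91 0.04 0 0 0;-1 0.36 0.91 0.04 0 0 0;-1 0.36 0.91 0.04 0 0 0;-1 0 0 0 0 0 0;-1 0 0 0 0 0 0;-1 0 0 0 0 0 0'
python3 - <<'E'
from h import *
import pickle
g=grab_frame('wrist');pickle.dump(g,open('wrist6.pkl','wb'))
u,v=proj(g,[.5068,-.2708,.2035])[0];print(u,v)
f=g["frame"][:,:,::-1];u,v=int(u),int(v)
a=f[max(v-60,0):v+60,max(u-80,0):u+80];print("origin",max(u-80,0),max(v-60,0));cv2.imwrite('pics/w6.png',cv2.resize(a,None,fx=5,fy=5,interpolation=cv2.INTER_CUBIC))
E
```

```text
time: 5.52
tool_pos: [0.469, -0.0715, 0.278]
time: 6.35
tool_pos: [0.5033, -0.2718, 0.2694]
orientation: [[0.978, -0.208, 0.0], [-0.208, -0.978, -0.0], [0.0, -0.0, -1.0]]
ft_force: [-0.4, 0.6, -0.5]
width: 0.0941
gripper_force: 0.0
316.2973901677268 202.86802697325075
origin 236 142
```

View pics/w6.png

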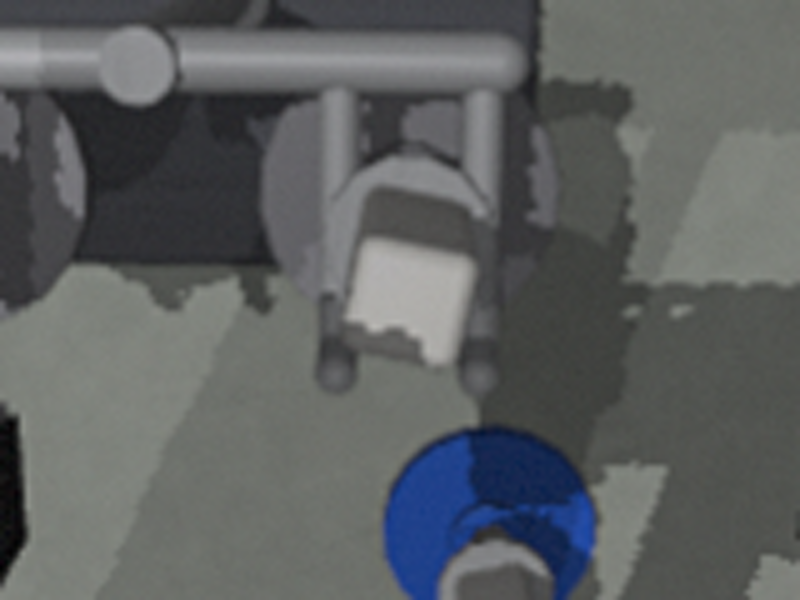

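The view shows the white grip's top as a square centred at about (318,202), turned about 12° from the tool and the fork. I'll turn +12° about tool z, shift 3.5 mm in x, and descend.

```bash
python3 -m crank '-1 0.11 0 0 0 0 1;-1 0 0 0 0 0 1;-1 0 0 0.86 0 0 0;-1 0 0 0.86 0 0 0;-1 0 0 0.86 0 0 0;-1 0 0 0.86 0 0 0;-1 0 0 0 0 0 0;-1 0 0 0 0 0 0'
python3 -m crank '1 0 0 0 0 0 0;1 0 0 0 0 0 0;1 0 0 0 0 0 0;1 0 0 0 0 0 0;1 0 0 0 0 0 0;1 0 0 0 0 0 0;1 0 0 0 0 0 0;1 0 0 0 0 0 0' 40
```

```text
time: 7.07
tool_pos: [0.5069, -0.2715, 0.1662]
orientation: [[0.914, -0.405, -0.001], [-0.405, -0.914, 0.001], [-0.001, -0.0, -1.0]]
ft_force: [-0.7, -0.4, 0.9]
width: 0.0939
gripper_force: 0.0
time: 7.73
tool_pos: [0.507, -0.2722, 0.1659]
orientation: [[0.914, -0.406, -0.0], [-0.406, -0.914, 0.0], [-0.0, 0.0, -1.0]]
ft_force: [-0.0, 0.4, -0.7]
width: 0.044
gripper_force: 0.0
```

```bash
python3 -m crank '1 0 0 0 0 0 0;1 0 0 0 0 0 0;1 0 0 0 0 0 0;1 0 0 0 0 0 0;1 0 0 0 0 0 0;1 0 0 0 0 0 0;1 0 0 0 0 0 0;1 0 0 0 0 0 0'
```

```text
time: 8.4
tool_pos: [0.5071, -0.2722, 0.1658]
orientation: [[0.914, -0.406, -0.0], [-0.406, -0.914, 0.0], [-0.0, -0.0, -1.0]]
ft_force: [0.4, -1.0, -0.3]
width: 0.02
gripper_force: 40.0
```

```bash
python3 -m crank '1 0 0 -0.3 0 0 0;1 0 0 -0.3 0 0 0;1 0 0 -0.2 0 0 0;1 -0.5 0.11 0 0 0 0;1 -0.6 0.13 0 0 0 0;1 -0.6 0.13 0 0 0 0;1 -0.6 0.13 0 0 0 0;1 -0.6 0.13 0 0 0 0;1 0 0 -0.6 0 0 0;1 0 0 0 0 0 0'
python3 -m crank '1 0 0 -0.6 0 0 0;1 0 0 -0.6 0 0 0;1 0 0 -0.6 0 0 0;1 0 0 -0.6 0 0 0;1 0 0 0 0 0 0;1 0 0 0 0 0 0'
python3 - <<'E'
from h import *
import pickle
g=grab_frame('wrist');pickle.dump(g,open('wrist7.pkl','wb'));s=grab_frame('side')
S=robot.sense();R=S["orientation"];p=S["tool_pos"];print(p)
f=np.full((440,640,3),0,np.uint8);f[:220]=g["frame"][100:320,:,::-1]
u,v=proj(s,p)[0].astype(int);print(u,v)
a=s["frame"][max(v-55,0):v+55,max(u-80,0):u+80,::-1];a=cv2.resize(a,None,fx=2,fy=2);f[220:220+a.shape[0],:a.shape[1]]=a[:220]
cv2.imwrite('pics/w7.png',f)
print("standard face centre in wrist px",proj(g,p+R[:,2]*.057))
E
```

```text
time: 9.23
tool_pos: [0.4203, -0.2548, 0.2112]
orientation: [[0.914, -0.406, 0.004], [-0.406, -0.914, -0.003], [0.005, 0.001, -1.0]]
ft_force: [0.5, 0.1, -2.0]
width: 0.0199
gripper_force: 40.0
time: 9.73
tool_pos: [0.4203, -0.2543, 0.2798]
orientation: [[0.914, -0.405, 0.001], [-0.405, -0.914, -0.001], [0.001, 0.0, -1.0]]
ft_force: [0.3, 0.3, -1.8]
width: 0.02
gripper_force: 40.0
[ 0.41974877 -0.25401683  0.27848735]
308 193
standard face centre in wrist px [[318.44947772 210.41008223]]
```

View pics/w7.png

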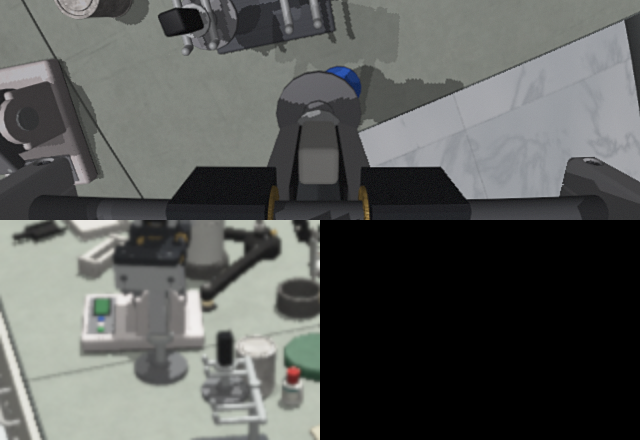

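The standard is held upright and clear of the hanger. In the wrist view the foot's centre is at about (317,210), as predicted. Next I'll carry it to the reader.

```bash
python3 -m crank '1 -0.33 -0.89 -0.02 0 0 0;1 -0.33 -0.89 -0.02 0 0 0;1 -0.33 -0.89 -0.02 0 0 0;1 -0.33 -0.89 -0.02 0 0 0;1 -0.33 -0.89 -0.02 0 0 0;1 -0.33 -0.89 -0.02 0 0 0;1 -0.33 -0.89 -0.02 0 0 0;1 -0.33 -0.89 -0.02 0 0 0;1 -0.33 -0.89 -0.02 0 0 0;1 -0.33 -0.89 -0.02 0 0 0' | head -2
python3 -m crank '1 -0.33 -0.89 -0.02 0 0 0;1 -0.33 -0.89 -0.02 0 0 0;1 -0.33 -0.89 -0.02 0 0 0;1 -0.33 -0.89 -0.02 0 0 0;1 -0.33 -0.89 -0.02 0 0 0;1 -0.33 -0.89 -0.02 0 0 0;1 0 0 0 0 0 -1;1 0 0 0 0 0 -1;1 0 0 0 0 0 -1;1 0 0 0 0 0 -1'
python3 -m crank '1 0 0 0 0 0 0;1 0 0 0 0 0 0' >/dev/null
cat > tgt.py <<'E'
import sys
from h import *
from scipy.spatial.transform import Rotation as Ro
port=np.array([.5244,.1924,.1305]);n=np.array([-.381,.102,.919]);n/=np.linalg.norm(n)
d=float(sys.argv[1]);S=robot.sense();R=S["orientation"];p=S["tool_pos"]
c=np.cross(R[:,2],-n);a=np.arcsin(np.linalg.norm(c));rv=c/np.linalg.norm(c)*a
print("t",S["time"],"j",S["joints"].round(2),"angle err",a)
print("turn tool units",(np.degrees(R.T@rv)/6).round(3))
R2=Ro.from_rotvec(rv).as_matrix()@R
D=port+n*(.057+d)-p
print("shift units, present axes",(R.T@D/.03).round(3),"after turn",(R2.T@D/.03).round(3),"face at d=%.4f"%((p-port)@n-.057),"F.n %.2f"%(S["ft_force"]@n),S["ft_force"].round(1))
E
python3 tgt.py 0.06
```

```text
time: 10.67
tool_pos: [0.4373, 0.0315, 0.2847]
time: 11.5
tool_pos: [0.4481, 0.2007, 0.288]
orientation: [[1.0, 0.007, -0.002], [0.007, -1.0, -0.001], [-0.002, 0.001, -1.0]]
ft_force: [1.0, -0.1, -2.0]
width: 0.0196
gripper_force: 40.0
t 11.6667 j [0.35 0.11 1.55 0.   1.48 1.92] angle err 0.40658738564999714
turn tool units [-0.989  3.754 -0.   ]
shift units, present axes [ 1.055 -0.131  1.68 ] after turn [ 0.335 -0.321  1.934] face at d=0.1180 F.n -2.24 [ 0.3  0.4 -2.3]
```

```bash
python3 -m crank '1 0 0 0 -0.25 0.94 0;1 0 0 0 -0.25 0.94 0;1 0 0 0 -0.25 0.94 0;1 0 0 0 -0.24 0.94 0;1 0.11 -0.11 0.6 0 0 0;1 0.11 -0.11 0.6 0 0 0;1 0.11 -0.1 0.6 0 0 0;1 0 0 0 0 0 0;1 0 0 0 0 0 0;1 0 0 0 0 0 0' | head -3
python3 tgt.py 0.015
python3 - <<'E'
from h import *
import pickle
g=grab_frame('wrist');pickle.dump(g,open('wrist8.pkl','wb'));s=grab_frame('side');pickle.dump(s,open('side8.pkl','wb'))
p=robot.sense()["tool_pos"]
f=g["frame"][60:300,140:500,::-1]
u,v=proj(s,[.52,.19,.15])[0].astype(int)
a=cv2.resize(s["frame"][v-60:v+60,u-60:u+60,::-1],(420,420),interpolation=cv2.INTER_CUBIC)
b=np.zeros((420,780,3),np.uint8);b[:240,:360]=f;b[:,360:]=a;cv2.imwrite('pics/w8.png',b)
E
```

```text
time: 12.5
tool_pos: [0.4782, 0.2048, 0.2433]
orientation: [[0.923, -0.02, 0.383], [0.02, -0.995, -0.1], [0.383, 0.1, -0.918]]
t 12.5 j [ 0.47  0.04  1.79 -0.31  1.02  2.17] angle err 0.002987616363634291
turn tool units [-0.016 -0.024  0.   ]
shift units, present axes [-0.023  0.     1.684] after turn [-0.019 -0.003  1.684] face at d=0.0655 F.n -0.75 [-0.5 -0.2 -1. ]
```

View pics/w8.png

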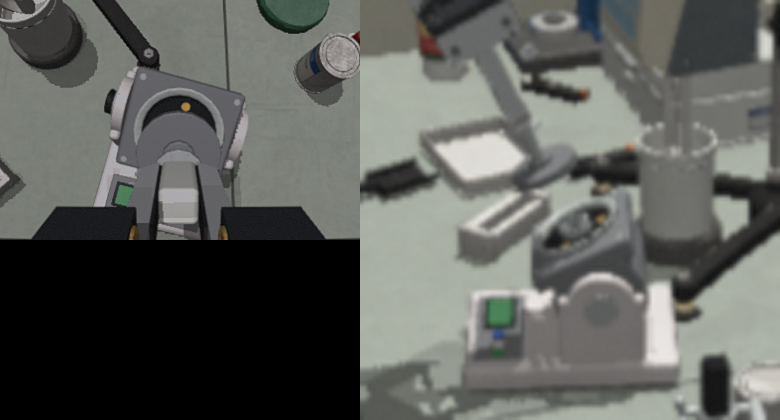

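The foot hangs in line with the collar at the matching slope: the pad is visible at (325,166) full-frame in the wrist view, and the side view shows the face parallel to the head. Now I'll descend.

```bash
python3 -m crank '1 0 0 0.42 0 0 0;1 0 0 0.42 0 0 0;1 0 0 0.42 0 0 0;1 0 0 0.42 0 0 0;1 0 0 0 0 0 0;1 0 0 0 0 0 0;1 0 0 0 0 0 0' | head -1
python3 tgt.py 0.009
python3 - <<'E'
from h import *
g=grab_frame('wrist');cv2.imwrite('pics/w9.png',cv2.resize(g["frame"][80:280,190:450,::-1],None,fx=3,fy=3,interpolation=cv2.INTER_CUBIC))
E
```

```text
time: 13.18
t 13.1833 j [ 0.44  0.12  1.82 -0.33  0.92  2.17] angle err 0.004076875223203888
turn tool units [-0.02  -0.033  0.   ]
shift units, present axes [-0.037  0.008  0.219] after turn [-0.036  0.007  0.219] face at d=0.0156 F.n -2.00 [-0.2  0.1 -2.3]
```

View pics/w9.png

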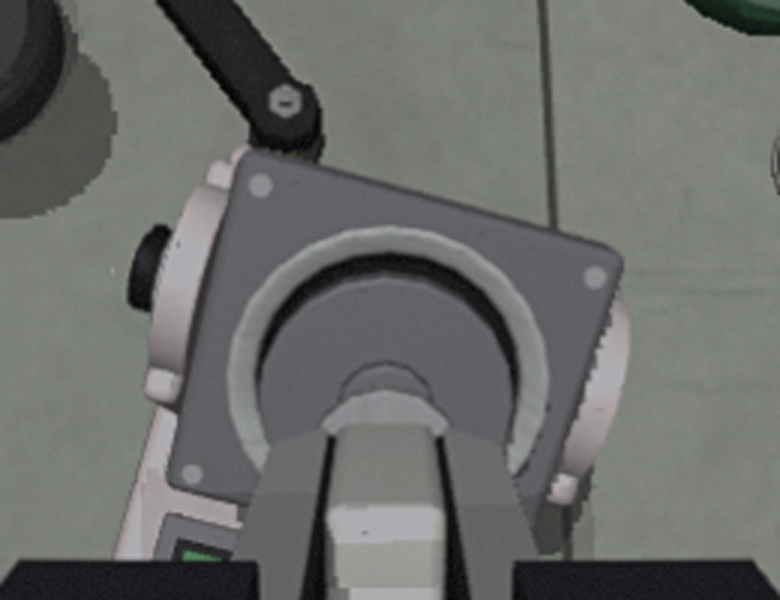

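The foot is centred sideways in the collar: both centres are at crop x≈388. I'll check the fore-aft direction against the predicted edge rows, with the collar mouth's far edge at row ≈165 and the foot's at ≈172.

```bash
python3 - <<'E'
from h import *
S=robot.sense();R=S["orientation"];p=S["tool_pos"];g=grab_frame('wrist')
port=np.array([.5244,.1924,.1305]);n=np.array([-.381,.102,.919]);n/=np.linalg.norm(n)
x=R[:,0]-n*(R[:,0]@n);x/=np.linalg.norm(x)
print("mouth far inner",proj(g,port+.007*n+.0395*x))
print("foot top far",proj(g,p+R[:,2]*.047+.032*R[:,0]), "grip top",proj(g,p-R[:,2]*.038))
c=g["frame"][140:185,319].astype(int).sum(1)//3;print(c)
E
```

```text
mouth far inner [[318.82500573 159.2611154 ]]
foot top far [[318.34097901 171.49079459]] grip top [[318.46429253 268.10570598]]
[108  83  71  87  99 103 100  99 101 100  98 101 100  97 100 131 153 146
 129 123 119 117 110  84  43  16  17  21  23  26  49  65  89 110 106  99
 100  98  99 100 100  99  99  99  99]
```

The predictions match to within 1 px. I'll descend in small steps and watch the force.

```bash
python3 -m crank '1 -0.03 0 0.1 0 0 0;1 0 0 0.1 0 0 0;1 0 0 0 0 0 0;1 0 0 0 0 0 0;1 0 0 0 0 0 0' | head -1; python3 tgt.py 0
python3 -m crank '1 0 0 0.07 0 0 0;1 0 0 0.06 0 0 0;1 0 0 0 0 0 0;1 0 0 0 0 0 0;1 0 0 0 0 0 0' | head -1; python3 tgt.py 0
```

```text
time: 13.7
t 13.7 j [ 0.44  0.13  1.82 -0.33  0.9   2.18] angle err 0.0029299436783086254
turn tool units [-0.017 -0.023 -0.   ]
shift units, present axes [0.007 0.007 0.288] after turn [0.008 0.006 0.288] face at d=0.0086 F.n 0.91 [-1.3  0.8  0.4]
time: 14.12
t 14.1167 j [ 0.44  0.13  1.82 -0.33  0.89  2.18] angle err 0.0030052390621171723
turn tool units [-0.017 -0.023 -0.   ]
shift units, present axes [0.006 0.007 0.156] after turn [0.007 0.006 0.156] face at d=0.0047 F.n 2.92 [-1.4  1.4  2.4]
```

```bash
python3 -m crank '1 0 0 0.05 0 0 0;1 0 0 0.05 0 0 0;1 0 0 0 0 0 0;1 0 0 0 0 0 0;1 0 0 0 0 0 0' | head -1; python3 tgt.py 0
python3 -m crank '1 0 0 0.03 0 0 0;1 0 0 0 0 0 0;1 0 0 0 0 0 0' | head -1; python3 tgt.py 0
python3 -m crank '1 0 0 0.03 0 0 0;1 0 0 0 0 0 0;1 0 0 0 0 0 0' | head -1; python3 tgt.py 0; python3 -c "
from station import robot;print(robot.sense()['moment'])"
```

```text
time: 14.53
t 14.5333 j [ 0.44  0.14  1.82 -0.33  0.89  2.18] angle err 0.0030140491704965912
turn tool units [-0.016 -0.024  0.   ]
shift units, present axes [0.006 0.005 0.056] after turn [0.006 0.005 0.056] face at d=0.0017 F.n 3.97 [-2.6  0.2  3.2]
time: 14.78
t 14.7833 j [ 0.44  0.14  1.83 -0.33  0.88  2.18] angle err 0.003065412378338019
turn tool units [-0.016 -0.024  0.   ]
shift units, present axes [0.006 0.006 0.027] after turn [0.006 0.006 0.027] face at d=0.0008 F.n 5.87 [-2.6  0.6  5.2]
time: 15.03
t 15.0333 j [ 0.44  0.14  1.83 -0.33  0.88  2.18] angle err 0.003332391145775579
turn tool units [-0.018 -0.026 -0.   ]
shift units, present axes [0.003 0.008 0.02 ] after turn [0.003 0.008 0.02 ] face at d=0.0006 F.n 16.38 [-11.3   1.5  13. ]
[-0.1281039   1.05731025 -0.29543442]
```

```bash
m='from station import robot;s=robot.sense();print(s["moment"].round(2),s["orientation"][:,2].round(4))'
python3 -m crank '1 -0.04 0 0 0 0.2 0;1 0 0 0 0 0 0;1 0 0 0 0 0 0' | head -1; python3 tgt.py 0|tail -1; python3 -c "$m"
python3 -m crank '1 0.04 0 0 0 -0.2 0;1 0 0 0 0 0 0;1 0 0 0 0 0 0' | head -1; python3 tgt.py 0|tail -1; python3 -c "$m"
python3 -m crank '1 0.04 0 0 0 -0.2 0;1 0 0 0 0 0 0;1 0 0 0 0 0 0' | head -1; python3 tgt.py 0|tail -1; python3 -c "$m"
```

```text
time: 15.28
shift units, present axes [0.033 0.009 0.024] after turn [0.034 0.009 0.023] face at d=0.0007 F.n 14.80 [-7.9  0.9 12.7]
[-0.19  0.87 -0.18] [ 0.4037 -0.0994 -0.9095]
time: 15.53
shift units, present axes [-0.004  0.009  0.022] after turn [-0.004  0.009  0.022] face at d=0.0007 F.n 16.36 [-10.4   1.1  13.3]
[-0.11  0.98 -0.26] [ 0.3837 -0.0999 -0.9181]
time: 15.78
shift units, present axes [-0.046  0.009  0.036] after turn [-0.046  0.009  0.035] face at d=0.0010 F.n 22.10 [-13.9   1.5  18.1]
[-0.2   1.42 -0.32] [ 0.3643 -0.1003 -0.9259]
```

```bash
m='from station import robot;s=robot.sense();print(s["moment"].round(2),s["orientation"][:,2].round(4))'
python3 -m crank '1 -0.08 0 0 0 0.4 0;1 0 0 0 0 0 0;1 0 0 0 0 0 0' | head -1; python3 tgt.py 0|tail -1; python3 -c "$m"
python3 -m crank '1 -0.04 0 0 0 0.2 0;1 0 0 0 0 0 0;1 0 0 0 0 0 0' | head -1; python3 tgt.py 0|tail -1; python3 -c "$m"
python3 -m crank '1 0 -0.04 0 -0.2 0 0;1 0 0 0 0 0 0;1 0 0 0 0 0 0' | head -1; python3 tgt.py 0|tail -1; python3 -c "$m"
```

```text
time: 16.03
shift units, present axes [0.02  0.009 0.028] after turn [0.021 0.009 0.027] face at d=0.0008 F.n 10.85 [-3.3 -0.3 10.5]
[-0.17 -0.04 -0.09] [ 0.4049 -0.0991 -0.909 ]
time: 16.28
shift units, present axes [0.053 0.011 0.038] after turn [0.055 0.011 0.036] face at d=0.0011 F.n 16.46 [-6.9  0.7 15. ]
[-0.33  0.42 -0.17] [ 0.424  -0.0985 -0.9003]
time: 16.53
shift units, present axes [0.053 0.048 0.036] after turn [0.055 0.049 0.032] face at d=0.0010 F.n 16.73 [-6.6 -1.2 15.6]
[-0.36  0.34 -0.19] [ 0.4231 -0.1198 -0.8981]
```

```bash
m='from station import robot;s=robot.sense();print(s["moment"].round(2),s["orientation"][:,2].round(4),s["gripper_force"],s["width"])'
python3 -m crank '1 0.034 0.02 0 0.1 -0.17 0;1 0 0 0 0 0 0;1 0 0 0 0 0 0' | head -1; python3 tgt.py 0|tail -1; python3 -c "$m"
python3 -m crank '1 0 0 0.01 0 0 0;1 0 0 0 0 0 0;1 0 0 0 0 0 0;1 0 0 0 0 0 0;1 0 0 0 0 0 0;1 0 0 0 0 0 0' | head -1; python3 tgt.py 0|tail -1; python3 -c "$m"
```

```text
time: 16.78
shift units, present axes [0.023 0.029 0.024] after turn [0.023 0.029 0.023] face at d=0.0007 F.n 12.17 [-4.8  1.8 11.1]
[0.06 0.26 0.04] [ 0.4067 -0.1093 -0.907 ] 40.00361502170563 0.019933902168311333
time: 17.28
shift units, present axes [0.021 0.029 0.023] after turn [0.022 0.029 0.023] face at d=0.0007 F.n 16.16 [-6.7  0.5 14.7]
[-0.14  0.47 -0.07] [ 0.4071 -0.1094 -0.9068] 40.00442147254944 0.01940595021682597
```

```bash

python3 -m crank '1 -0.03 0 0 0 0 0;1 0 0 0 0 0 0;1 0 0 0 0 0 0' | head -1; python3 tgt.py 0|tail -1
python3 -m crank '1 0.06 0 0 0 0 0;1 0 0 0 0 0 0;1 0 0 0 0 0 0' | head -1; python3 tgt.py 0|tail -1
python3 -m crank '1 -0.03 0 0 0 0 0;1 0 0 0 0 0 0;1 0 0 0 0 0 0' | head -1; python3 tgt.py 0|tail -1
python3 - <<'E'
from h import *
S=robot.sense();R=S["orientation"];p=S["tool_pos"];g=grab_frame('wrist')
port=np.array([.5244,.1924,.1305]);n=-R[:,2];x=R[:,0]
print("mouth far in",proj(g,port+.007*n+.0395*x),"foot far top",proj(g,p+R[:,2]*.047+.032*x),"foot far bottom", proj(g,p+R[:,2]*.057+.032*x))
print(g["frame"][130:190,319].astype(int).sum(1)//3)
for r in (200,210): print(r,[int(i) for i in g["frame"][r,250:390].astype(int).sum(1)//3])
for s in(-1,1): print(s,proj(g,p+R[:,2]*.047+s*.032*R[:,1]),proj(g,port+.007*n+s*.0395*R[:,1]))
E
```

```text
time: 17.53
shift units, present axes [0.031 0.03  0.026] after turn [0.031 0.03  0.024] face at d=0.0007 F.n 12.51 [-0.9  0.3 13.2]
time: 17.78
shift units, present axes [0.006 0.029 0.019] after turn [0.006 0.029 0.019] face at d=0.0006 F.n 16.77 [-8.6  0.6 14.6]
time: 18.03
shift units, present axes [0.015 0.028 0.022] after turn [0.015 0.029 0.021] face at d=0.0006 F.n 13.09 [-3.1 -0.5 13. ]
mouth far in [[318.88497279 162.04166287]] foot far top [[318.34224266 171.50573865]] foot far bottom [[318.33259695 169.08453506]]
[119 119 118 117 115 115 118 116 119 117 118 120 107  79  76  95 100 102
 101 101 101 101 103 100 101  98 100 133 157 149 133 124 122 118 113 102
  70  29  15  18  33  58  74 105 111 100  99  99  99 101  98  99 100  99
  98 101  99 102  99  99]
200 [52, 70, 89, 93, 97, 100, 99, 99, 99, 101, 99, 101, 98, 105, 129, 148, 141, 137, 133, 130, 129, 128, 119, 94, 55, 26, 19, 36, 71, 98, 100, 98, 97, 98, 97, 100, 97, 98, 100, 98, 99, 98, 99, 98, 99, 97, 98, 98, 99, 98, 97, 99, 97, 100, 98, 97, 99, 99, 97, 98, 100, 99, 99, 99, 99, 96, 90, 85, 85, 89, 91, 94, 96, 99, 99, 9
[... 292 characters left out ...]
9, 98, 100, 100, 98, 101, 99, 96, 116, 144, 142, 135, 134, 132, 130, 128, 126, 109, 82, 46, 23, 26, 65, 96, 99, 98, 97, 97, 98, 97, 98, 97, 99, 98, 99, 97, 97, 98, 97, 97, 97, 97, 96, 98, 98, 98, 97, 99, 97, 87, 82, 98, 102, 98, 95, 94, 89, 89, 94, 97, 100, 102, 115, 129, 133, 126, 114, 102, 94, 94, 91, 95, 97, 100, 93, 98, 99, 99, 84, 85, 97, 97, 99, 97, 96, 97, 98, 99, 96, 95, 98, 98, 97, 96, 98, 98, 97, 96, 97, 96, 97, 96, 99, 97, 99, 94, 68, 30, 26, 29, 31, 52, 93, 124, 135, 134, 136, 136, 138, 141, 146, 137, 112, 97, 98, 98, 97, 97, 98, 96, 99, 97, 95, 85, 71, 90]
-1 [[275.28382203 214.0038475 ]] [[266.57949004 214.04539629]]
1 [[361.40345044 213.98611002]] [[371.14432146 214.02255377]]
```

```bash
python3 -m crank '1 0 0 0 0 0 0;1 0 0 0 0 0 0;1 0 0 0 0 0 0;1 0 0 0 0 0 0;1 0 0 0 0 0 0;1 0 0 0 0 0 0' && python3 tgt.py 0|tail -1 && python3 -c "
from station import finish_job;print(finish_job())"
```

```text
time: 18.58
tool_pos: [0.5021, 0.1991, 0.1832]
orientation: [[0.913, -0.023, 0.408], [0.023, -0.994, -0.109], [0.408, 0.109, -0.907]]
ft_force: [-4.4, 0.3, 12.7]
width: 0.0198
gripper_force: 40.0
shift units, present axes [0.014 0.029 0.022] after turn [0.015 0.029 0.021] face at d=0.0006 F.n 13.40 [-4.4  0.3 12.7]
the job is handed in; nothing more can be done
None
```

I handed the job in at 18.6 s with the white standard still gripped and pressed into the collar at about 15 N; by my own measurements it sits flush, but the hand-in returned no verdict, and I viewed 11 pictures, one over the limit of 10.

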